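# Seat a board carrier on its three-ball holder

### The job

Pick up the board carrier from the orange pad by its handle bar and fit it on the black board holder, orange-marked nose to orange-marked nose, so that its three grooves sit fully home on the three balls under both spring rollers. Keep hold of it all the way down as you ease it past the rollers, so that the springs do not slam it down, and do not force it against the balls; then let go. Leave the other things on the bench where they are.

Things in the scene. Friction and masses are not known exactly. Their poses are not given: they have to be found in the camera images.
- carrier: aluminium plate 112 x 88 x 8 mm (x, y, z), two green circuit boards on top, black handle bar over them; 0.24 to 0.39 kg; starts flat on the pad. Origin at its centre, level with its lowest edges; z up; plate from z 7.5 to 15.5 mm. Below: three radial steel V-grooves (45 degree faces, mouth 17 mm wide) at (40,0), (-25,28), (-25,-28) mm
- carrier_bar (a point): centre of the handle bar, 50 mm above the carrier's origin: bar 96 mm long along the carrier's x, 12 mm wide (y), 12 mm high, on a post at each end; free below over its middle 76 mm, down to the components 31 mm under its centre. Grip it across (fingers closing along y) at the middle
- carrier_nose (a point): middle of the carrier's +x end (the nose, with orange marks on plate and bar), 56 mm ahead of its origin, 11.5 mm above it. A round steel rail of radius 5 mm runs along each side of the plate: centre at y = +-48, z = 11.5, ends at x = +-25 mm of the carrier
- holder: black board holder fixed to the bench: base 140 x 170 x 22 mm (x, y, z), origin under its centre on the bench, z up. A column carries a black deck 124 x 168 x 10 mm whose height was set by hand and is NOT measured: its top is 55 to 79 mm above the bench. Home, the carrier's origin is about 9 mm above the deck's top, over the holder's origin, same yaw
- holder_column (a point): on the holder's axis, at the base's top, 22 mm up, axes as the holder's. On the deck above it: three 12 mm steel balls at (40,0), (-25,28), (-25,-28) mm, centres 10 mm above the deck's top; an orange mark at the +x end; a spring roller at each side between black cheeks that reach 33 mm above the deck at |y| 61 to 84 mm
- catch_left (a joint): outward travel (m) of the +y spring roller (12 mm diameter, axis along x, at x 0, y 55 mm, 28 mm above the deck's top): 0 free, about 0.004 as the rail's widest point passes, about 0.001 with the carrier home. A carrier let down level first touches both rollers about 16 mm above home
- catch_right (a joint): the same for the -y roller. From the first touch the two rollers resist with up to about 16 N together (carrier's weight included), none at 7.5 mm above home; below that they pull the carrier down with up to about 16 N until the balls stop it; let go there, it slams. A slam, or a push of over about 20 N once home, counts as forced
- pad: cracked orange silicone pad 150 x 220 x 4 mm (x, y, z), fixed; origin under its centre. The carrier starts on its +y part, the tweezers on its -y edge
- tweezers: angled tweezers, black shanks and white ceramic tips, 120 mm long along x, 6 mm high; bystander
- canister: dented tin screw-top canister, 63 mm diameter, 75 mm high, origin under its centre; bystander
- spool: blue solder spool standing on its flange, 54 mm diameter, 38 mm high; bystander
- flux: small flux bottle, 36 mm diameter, 90 mm high; bystander
- cleaner: dark tip-cleaner bowl, 76 mm diameter, 45 mm high; bystander
Not all that is in view belongs to the job. Leave any brown or yellow look-alike of the carrier alone. Leave any purple look-alike of the holder alone.

How it is judged:
By the outcome, as a careful person would: the job done as asked, in the order asked, and still so for the second after the job is handed in, with the robot touching nothing.
It also fails if it takes over 58 s, if anything falls off the work surface, if the arm or the gripper's body presses on something with over 40 N, if the wrist force passes 120 N, or if a joint passes its speed limit or range.

### The arm

A 6-joint arm with a two-finger parallel gripper is mounted at the origin on the work surface. World frame = base frame: x ahead of the robot, y to its left, z up, the work surface at z = 0. Lengths are in m, angles in rad, forces in N, time in s.
With the tool pointing down it reaches from about 0.25 to 0.775 m from the base axis. Payload 4 kg.
Tool frame: the origin (TCP) lies on the centre line of the jaws, within the pads' length; the fingertips stand 14 mm ahead of it and the grasp point (between the pads) lies 5 mm behind it (robot.tcp_to_tips is the distance from the TCP to the fingertips, in m); z points along the fingers, y is the line along which they close (so a half turn about z gives the same grasp; the last joint's range is limited). The gripper opens to 94 mm and grips with 3 to 60 N. Pads are 16 mm wide; open, the fingers measure 119 mm over their backs; the gripper's body (75 mm by 177 mm) begins 78 mm behind the grasp point.
Start: joints at [-1.296, 0.087, 1.371, -0, 1.684, -0.103], TCP at [0.203, -0.511, 0.22] pointing down, gripper open.
Joint ranges: [-3.1, 3.1], [-0.76, 2.03], [0.27, 2.55], [-1.08, 4.22], [0.17, 2.65], [-2.57, 2.57]. Speed limits (rad/s): [2.79, 2.79, 3.14, 3.14, 3.14, 3.14].

### API

Orientations are given as [roll, pitch, yaw] about the fixed x, y, z axes, in that order (R = Rz(yaw) Ry(pitch) Rx(roll)).
In Python, from bench import robot gives the robot as it stands.
- The arm moves only by the tool carry_out, never from a script. Its argument "increments" is a list of rows, each a list of 3 entries, a list of its own where there are three numbers: the closure in counts, from 0 (fully open) to 255 (shut), then the shift along the tool's x, y, z in mm, then the turn about the tool's z in degrees. In form: [[fingers, [dx, dy, dz], twist], ...]. A call has 1 to 8 rows; each row shifts and turns the commanded pose from where the row before left it, along the tool's axes as they then stand; what a row does not reach is not made up. A row lasts 1/10 s, in which the tool goes at most 50 mm and 8.59 degrees, less where a joint would pass 70% of its speed; a pose out of reach is approached as far as the arm can. A call with a gripper value outside its range is refused whole. The fingers move at their own pace and stop on an object; the grip force is fixed at half the most. Time passes only in rows, so rows that do not move let the fingers close. It gives the time, the measured TCP pose, the force, the opening and the grip force at its end, in the units of the state.
- robot.get_obs(): the state, without advancing time (a new reading comes with each control period).
- robot.snapshot(name): name is "side" or "top"; returns the picture (480x640x3 uint8, blue, green, red); there is no depth.
- robot.get_calibration(name): a dict with "vfov" (degrees; the focal length in pixels is half the picture's height over the tangent of half this angle, whatever the lens; pixels are square), "cx", "cy" (the principal point, pixels), "k1" (the pictures are not rectified: a ray, as slopes to the right and down, at radius r is drawn at 1 + k1 r^2 times it, then the intrinsics apply), "T" (4x4, takes a point from camera to world coordinates). Camera axes: x right, y down, z forward; pixel columns grow to the right and rows downward; lengths in m; the calibration is good to about 2 mm. A picture is of the moment at which its call begins. get_calibration takes no time and is no camera call.
- robot.close_job(): hands the job in; it is judged then, once.
The state is a dict: "time": time; "joint_positions": joint angles; "qvel": joint speeds; "joint_torque": joint torques, N m; "tool_pos": TCP position; "ee_rot": TCP orientation; "wrist_force": force on the tool from outside, world axes, zero at the start; "wrist_torque": the same for the moment, N m; "width": finger opening in m; "finger_force": force on a finger pad.
Only numpy, scipy, OpenCV 4.12 (cv2) and the standard library are available. Lean on these libraries where they do the work, as an engineer would, in place of code of your own. Each camera call takes 0.05 s, during which the arm holds its last target. There are 200 camera calls.

## Working session

There is one attempt and no reset: what is moved stays moved. The work goes in short steps, Python scripts to look and compute and a tool call to move; the robot and the scene stay as the last step left them, time stands still between calls to the robot, and variables do not carry over. Pictures are saved under pics/ and viewed, at most 10 in all, crops included, and the job is handed in when it is done.

Besides the shell and the picture viewer there is one more tool, called after ">>>" as name(argument=value, ...), one argument or row to a line, values as JSON. carry_out: Moves the arm, as the interface text tells. Its arguments: {"type":"object","properties":{"increments":{"type":"array","items":{"type":"array"}}},"required":["increments"]}

```bash
mkdir -p pics
cat > h.py <<'E'
import numpy as np, cv2
from bench import robot
def snap(name,fn=None):
    im=np.asarray(robot.snapshot(name)).copy()
    if fn: cv2.imwrite('pics/'+fn,im)
    return im
def ray(name,uv):
    c=robot.get_calibration(name); f=240/np.tan(np.radians(c['vfov'])/2)
    d=np.array([(uv[0]-c['cx'])/f,(uv[1]-c['cy'])/f]); s=d.copy()
    for _ in range(30): s=d/(1+c['k1']*(s@s))
    T=np.array(c['T']); v=T[:3,:3]@np.array([s[0],s[1],1]); return T[:3,3],v/np.linalg.norm(v)
def onplane(name,uv,z):
    o,v=ray(name,uv); return o+v*(z-o[2])/v[2]
def tri(uvs,uvt):
    (a,u),(b,w)=ray('side',uvs),ray('top',uvt)
    s,t=np.linalg.lstsq(np.c_[u,-w],b-a,rcond=None)[0]
    p,q=a+s*u,b+t*w; return (p+q)/2,np.linalg.norm(p-q)
def proj(name,P):
    c=robot.get_calibration(name); f=240/np.tan(np.radians(c['vfov'])/2)
    p=np.linalg.inv(np.array(c['T']))@np.r_[P,1]; s=p[:2]/p[2]; s=s*(1+c['k1']*(s@s))
    return np.array([c['cx'],c['cy']])+f*s
E
python3 - <<'E'
from h import *
snap('side','s0.png');snap('top','t0.png')
for n in('side','top'):print(robot.get_calibration(n))
print(robot.get_obs())
E
```

```text
{'vfov': 45.669948082668476, 'cx': 316.59605508321124, 'cy': 248.02682576229546, 'k1': -0.08708312900774506, 'T': array([[-0.91526618, -0.31990077,  0.24484958,  0.2126029 ],
       [-0.40247374,  0.6998803 , -0.59006987,  0.70400198],
       [ 0.01739841, -0.63861653, -0.76932842,  1.07218399],
       [ 0.        ,  0.        ,  0.        ,  1.        ]])}
{'vfov': 52.63830190128827, 'cx': 320.9128057197688, 'cy': 241.2526017121523, 'k1': -0.07138968265705375, 'T': array([[-0.01770483, -0.98378509,  0.1784753 ,  0.25027593],
       [-0.99982002,  0.01620311, -0.00986843, -0.03253597],
       [ 0.00681656, -0.1786179 , -0.9838949 ,  1.39747391],
       [ 0.        ,  0.        ,  0.        ,  1.        ]])}
{'time': 0.1, 'joint_positions': array([-1.29610099e+00,  8.78716472e-02,  1.37207622e+00, -7.71942339e-06,
        1.68360040e+00, -1.03073242e-01]), 'qvel': array([ 1.43260259e-03, -2.51973668e-03, -3.17145489e-03, -1.44099361e-04,
        3.88982616e-04, -6.59734448e-05]), 'joint_torque': array([ 2.09942751e-03, -3.41251695e+01, -3.03301334e+01,  7.20406906e-02,
        3.03987076e-02, -9.32056923e-05]), 'tool_pos': array([ 0.20274746, -0.51077131,  0.21844001]), 'ee_rot': array([-3.13964663e+00, -1.93583003e-04,  3.77767528e-01]), 'wrist_force': array([0.35551275, 0.43216414, 0.30792339]), 'wrist_torque': array([0.00069934, 0.01812642, 0.04177486]), 'finger_force': 0.0, 'width': 0.09380863429435098}
```

View pics/t0.png

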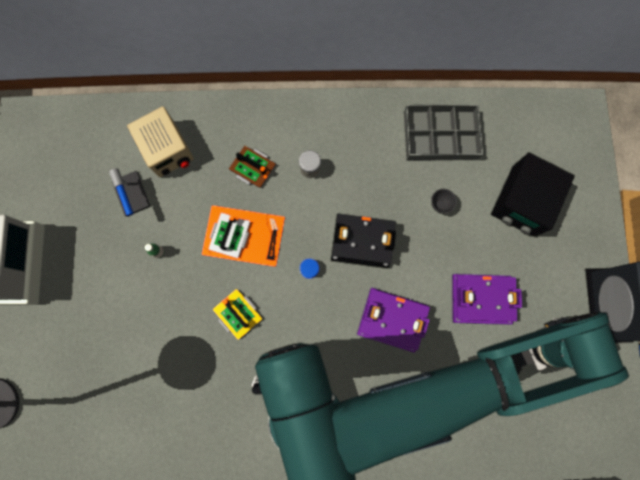

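View pics/s0.png

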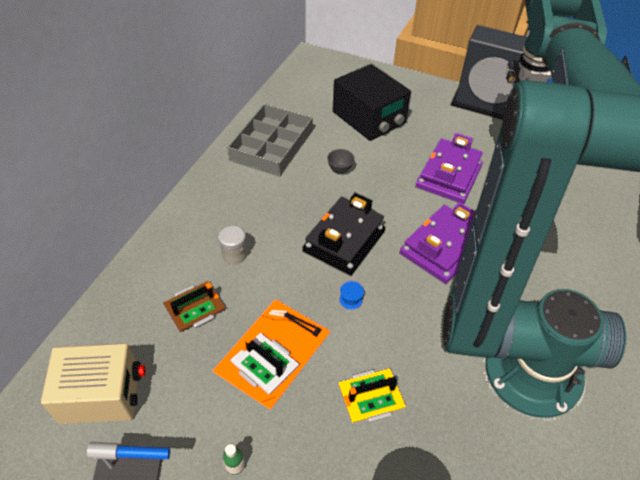

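Top view: the aluminium carrier is on the orange pad at (231,233). Its look-alikes are brown (253,166) and yellow (237,314), both to be left alone. The black holder is at (364,240), with purple look-alikes at (488,298) and (394,318). I'll check the choice in one close crop of both views.

Run:
```python
import cv2,numpy as np
s=cv2.imread('pics/s0.png');t=cv2.imread('pics/t0.png')
def c(im,x,y,w=100,h=75): return cv2.resize(im[y:y+h,x:x+w],(400,300),interpolation=cv2.INTER_CUBIC)
cv2.imwrite('pics/m0.png',np.vstack([np.hstack([c(t,182,197),c(t,314,203)]),np.hstack([c(s,215,325),c(s,297,190,)])]))
```

```text
(no output)
```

View pics/m0.png

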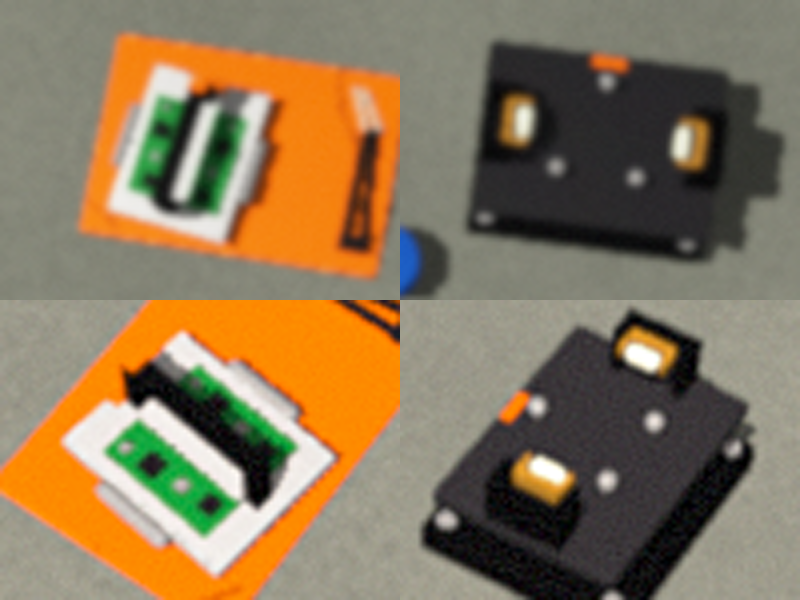

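The crop confirms the aluminium carrier with green boards. The nose is at the far end: the plate edge has an orange notch at top crop (205,80) and side crop (125,390). The black holder has an orange mark at crop (610,62), also at the far end, and its three balls are visible in both views.

```bash
cat > m.py <<'E'
from h import *
def blob(im,uv,r=4):
    g=cv2.cvtColor(im,cv2.COLOR_BGR2GRAY).astype(float); x,y=np.round(uv).astype(int)
    p=g[y-r:y+r+1,x-r:x+r+1]; w=np.clip(p-np.median(p)-25,0,None); Y,X=np.mgrid[y-r:y+r+1,x-r:x+r+1]
    return np.array([(w*X).sum(),(w*Y).sum()])/w.sum()
E
python3 - <<'E'
from m import *
s=cv2.imread('pics/s0.png');t=cv2.imread('pics/t0.png')
T=lambda x,y,ox,oy:np.array([x/4+ox-.4,y/4+oy-.4])
bt=[blob(t,T(x-400,y,314,203)) for x,y in((607,82),(557,167),(636,177))]
bs=[blob(s,T(x-400,y-300,297,190)) for x,y in((537,406),(607,481),(655,421))]
P=[]
for a,b in zip(bs,bt):
    p,e=tri(a,b);P.append(p);print(a.round(1),b.round(1),p.round(4),round(e,4))
P=np.array(P)
def fit(P,L):
    mu,ml=P.mean(0)[:2],L.mean(0);A=P[:,:2]-mu;B=L-ml
    yaw=np.arctan2((B[:,0]*A[:,1]-B[:,1]*A[:,0]).sum(),(B*A).sum())
    R=np.array([[np.cos(yaw),-np.sin(yaw)],[np.sin(yaw),np.cos(yaw)]]);o=mu-R@ml
    return o,yaw,(P[:,:2]-(L@R.T+o))
L=np.array([[.04,0],[-.025,.028],[-.025,-.028]])
print('holder tri',fit(P,L))
z=P[:,2].mean()
for n,b in(('top',bt),('side',bs)): print(n,fit(np.array([onplane(n,u,z) for u in b]),L))
# carrier: white/green plate silhouettes
L=np.array([[.056,.044],[.056,-.044],[-.056,-.044],[-.056,.044]])
ct=[T(x,y,182,197) for x,y in((155,65),(272,95),(237,240),(108,210))]
cs=[T(x,y-300,215,325) for x,y in((62,440),(182,333),(337,458),(217,577))]
for n,b in(('top',ct),('side',cs)): print(n,fit(np.array([onplane(n,u,.0195) for u in b]),L))
# bar ends top face z=.060
for n,b in (('top',[T(205,92,182,197),T(178,203,182,197)]),('side',[T(137,383,215,325-75),T(262,485,215,325-75)])):
    print('bar',n,[onplane(n,u,.055).round(4) for u in b])
E
```

```text
[330.  215.7] [365.6 221.2] [ 0.5452 -0.1728  0.0674] 0.0028
[348.3 234.7] [352.5 244.2] [ 0.4812 -0.1336  0.0687] 0.0007
[360.1 219.9] [372.4 246.9] [ 0.4727 -0.1889  0.0687] 0.0005
holder tri (array([ 0.50301526, -0.16562033]), np.float64(-0.16220141797427431), array([[ 0.00271456, -0.00069035],
       [-0.00164105,  0.00035693],
       [-0.00107351,  0.00033342]]))
top (array([ 0.50367977, -0.1655322 ]), np.float64(-0.15878995787901964), array([[ 0.00325223, -0.00065683],
       [-0.00178246,  0.00033801],
       [-0.00146977,  0.00031882]]))
side (array([ 0.50230858, -0.16556239]), np.float64(-0.1524510772269482), array([[ 0.00160023, -0.00027689],
       [-0.00084029,  0.00011133],
       [-0.00075994,  0.00016556]]))
top (array([0.52418228, 0.21714928]), np.float64(-0.2576666122464272), array([[-0.00010029,  0.00064909],
       [-0.00162929, -0.00019908],
       [ 0.00040469, -0.00447586],
       [ 0.00132489,  0.00402586]]))
side (array([0.52262536, 0.22127989]), np.float64(-0.3101482828979517), array([[ 2.83700335e-04, -5.00463458e-04],
       [ 1.18965047e-04,  2.67477765e-04],
       [-1.76533930e-05, -3.64108641e-04],
       [-3.85011990e-04,  5.97094333e-04]]))
bar top [array([0.5604, 0.2028, 0.055 ]), array([0.4808, 0.2207, 0.055 ])]
bar side [array([0.5581, 0.2166, 0.055 ]), array([0.4751, 0.242 , 0.055 ])]
```

Run:
```python
import cv2,numpy as np
s=cv2.imread('pics/s0.png');t=cv2.imread('pics/t0.png')
def c(im,x,y): return cv2.resize(im[y:y+60,x:x+40],(400,600),interpolation=cv2.INTER_NEAREST)
cv2.imwrite('pics/m1.png',np.hstack([c(t,210,205),cv2.resize(s[328:403,227:302],(400,400),interpolation=cv2.INTER_NEAREST).repeat(1,0) if 0 else cv2.copyMakeBorder(cv2.resize(s[330:400,230:300],(400,400),interpolation=cv2.INTER_NEAREST),0,200,0,0,cv2.BORDER_CONSTANT)]))
```

```text
(no output)
```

View pics/m1.png

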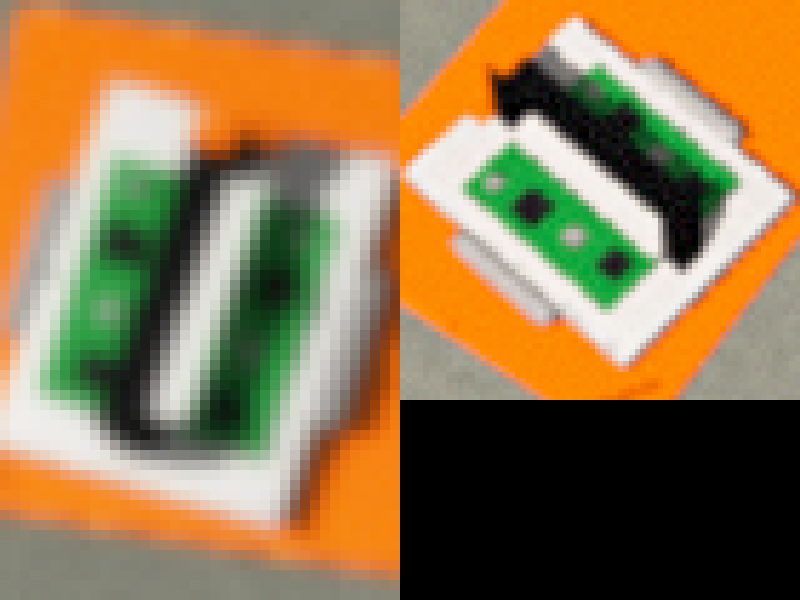

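```bash
cat >> m.py <<'E'
def fit(P,L):
    P=np.array(P);mu,ml=P.mean(0)[:2],L.mean(0);A=P[:,:2]-mu;B=L-ml
    yaw=np.arctan2((B[:,0]*A[:,1]-B[:,1]*A[:,0]).sum(),(B*A).sum())
    R=np.array([[np.cos(yaw),-np.sin(yaw)],[np.sin(yaw),np.cos(yaw)]]);o=mu-R@ml
    return o.round(4),round(yaw,4),((P[:,:2]-(L@R.T+o))*1000).round(1).tolist()
E
python3 - <<'E'
from m import *
s=cv2.imread('pics/s0.png');t=cv2.imread('pics/t0.png')
L=np.array([[.056,.044],[.056,-.044],[-.056,-.044],[-.056,.044]])
ct=[(x/10+209.5,y/10+204.5) for x,y in((105,80),(397,156),(285,525),(-8,447))]
k=70/400
cs=[(x*k+229.5,y*k+329.5) for x,y in((5,172),(175,18),(397,195),(222,367))]
for n,b in(('top',ct),('side',cs)): print(n,*fit([onplane(n,u,.0195) for u in b],L))
print('bar top',[onplane('top',(x/10+209.5,y/10+204.5),.059).round(4) for x,y in((195,185),(125,425))])
print('bar side',[onplane('side',(x*k+229.5,y*k+329.5),.054).round(4) for x,y in((105,90),(285,240))])
# green boards centroid check, pad, balls with orange excluded
for n,im,b in(('top',t,[(365.6,222.7),(352.5,244.2),(372.4,246.9)]),('side',s,[(330.6,215.7),(348.3,234.7),(360.1,219.9)])):
    h=cv2.cvtColor(im,cv2.COLOR_BGR2HSV); im2=im.copy(); im2[(h[...,1]>70)]=45
    q=[blob(im2,u,3) for u in b]; print(n,np.round(q,1).tolist()); 
    print(*fit([onplane(n,u,.070) for u in q],np.array([[.04,0],[-.025,.028],[-.025,-.028]])))
    (np.save(n+'.npy',q))
for a,b in zip(np.load('side.npy'),np.load('top.npy')): print(tri(a,b))
E
```

```text
top [0.5243 0.2197] -0.2774 [[0.3, 0.5], [0.1, -0.7], [-0.2, -0.1], [-0.2, 0.4]]
side [0.5229 0.2209] -0.3101 [[-0.5, -0.3], [0.1, 0.2], [-0.0, -1.1], [0.4, 1.2]]
bar top [array([0.5498, 0.2129, 0.059 ]), array([0.4813, 0.2315, 0.059 ])]
bar side [array([0.5604, 0.2167, 0.054 ]), array([0.476 , 0.2434, 0.054 ])]
top [[365.2, 222.7], [352.5, 244.2], [372.4, 246.9]]
[ 0.5019 -0.1648] -0.1516 [[0.3, -0.0], [-0.1, -0.1], [-0.2, 0.1]]
side [[330.7, 216.1], [348.3, 234.6], [360.1, 219.9]]
[ 0.5012 -0.164 ] -0.1503 [[0.3, -0.0], [-0.1, -0.2], [-0.1, 0.2]]
(array([ 0.54173629, -0.17106356,  0.06873923]), np.float64(0.0006640843334403146))
(array([ 0.48115301, -0.13357422,  0.06894227]), np.float64(0.0006538234191776535))
(array([ 0.47271011, -0.1887995 ,  0.06881457]), np.float64(0.0005654098359503473))
```

```bash
cat >> h.py <<'E'
from scipy.spatial.transform import Rotation as Rn
def go(P,yaw):
    o=robot.get_obs(); R=Rn.from_euler('xyz',o['ee_rot']).as_matrix()
    tw=-np.degrees((yaw-o['ee_rot'][2]+np.pi)%(2*np.pi)-np.pi)
    d=np.array(P)-o['tool_pos']; R2=Rn.from_euler('xyz',[np.pi,0,yaw]).as_matrix()
    print('t',round(o['time'],2),'pos',o['tool_pos'].round(4),'rot',o['ee_rot'].round(4),'w',round(o['width'],4),'F',o['wrist_force'].round(2),'twist',tw.round(2),'d now-axes',(R.T@d*1000).round(1),'d after-twist',(R2.T@d*1000).round(1))
E
python3 -c "
from h import *
go([.5236,.2203,.16],-.295)"
```

```text
t 0.1 pos [ 0.2027 -0.5108  0.2184] rot [-3.1396e+00 -2.0000e-04  3.7780e-01] w 0.0938 F [0.36 0.43 0.31] twist 38.55 d now-axes [ 567.9 -561.1   59.6] d after-twist [  94.4 -792.8   58.4]
```

>>> carry_out(
  increments=[
    [0,[0,0,0],7.7],
    [0,[0,0,0],7.7],
    [0,[0,0,0],7.7],
    [0,[0,0,0],7.7],
    [0,[0,0,0],7.7],
  ],
)

```text
time: 0.6
tool_pos: [0.2028, -0.5109, 0.2188]
ee_rot: [-3.14, 0.001, -0.3]
wrist_force: [-0.1, -0.1, -0.5]
width: 0.0938
finger_force: 0.0
```

>>> carry_out(
  increments=[
    [0,[4,-33,0],0],
    [0,[4,-33,0],0],
    [0,[4,-33,0],0],
    [0,[4,-33,0],0],
    [0,[4,-33,0],0],
    [0,[4,-33,0],0],
    [0,[4,-33,0],0],
    [0,[4,-33,0],0],
  ],
)

```text
time: 1.4
tool_pos: [0.3102, -0.2663, 0.219]
ee_rot: [-3.141, 0.0, -0.294]
wrist_force: [0.6, 0.9, 0.8]
width: 0.0937
finger_force: 0.0
```

>>> carry_out(
  increments=[
    [0,[4,-33,0],0],
    [0,[4,-33,0],0],
    [0,[4,-33,0],0],
    [0,[4,-33,0],0],
    [0,[4,-33,0],0],
    [0,[4,-33,0],0],
    [0,[4,-33,0],0],
    [0,[4,-33,0],0],
  ],
)

```text
time: 2.2
tool_pos: [0.4173, -0.0231, 0.219]
ee_rot: [3.141, 0.001, -0.294]
wrist_force: [-0.2, 0.6, -0.4]
width: 0.094
finger_force: 0.0
```

>>> carry_out(
  increments=[
    [0,[4,-33,0],0],
    [0,[4,-33,0],0],
    [0,[4,-33,0],0],
    [0,[4,-33,0],0],
    [0,[4,-33,8],0],
    [0,[4,-33,20],0],
    [0,[4,-33,30],0],
    [0,[0,0,0],0],
  ],
)

```text
time: 3.0
tool_pos: [0.5087, 0.1908, 0.1553]
ee_rot: [3.137, 0.01, -0.29]
wrist_force: [-1.2, -0.1, -0.8]
width: 0.0941
finger_force: 0.0
```

Run:
```python
from h import *
go([.5236,.2203,.049],-.29)
a=snap('side','s1.png');b=snap('top','t1.png')
cv2.imwrite('pics/m2.png',np.hstack([cv2.resize(b[190:290,180:280],(400,400)),cv2.resize(a[300:400,215:315],(400,400))]))
```

```text
t 3.0 pos [0.5087 0.1908 0.1553] rot [ 3.1372  0.0096 -0.2903] w 0.0941 F [-1.22 -0.11 -0.78] twist -0.02 d now-axes [  6.9 -33.1 106.1] d after-twist [  5.9 -32.6 106.3]
```

View pics/m2.png

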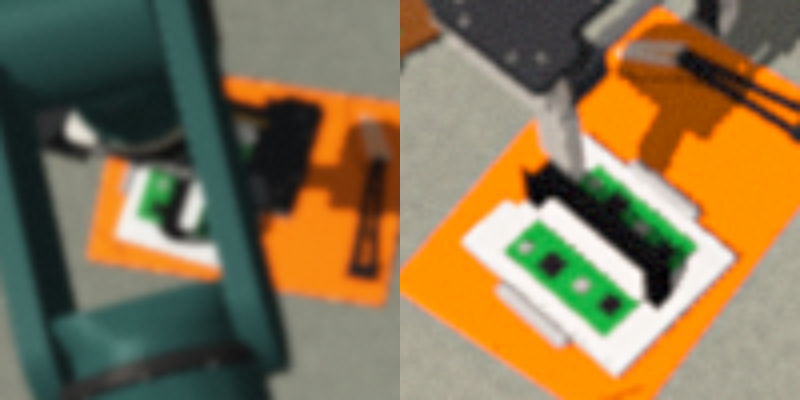

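The arm is above the carrier and undisturbed: in the side crop the finger is at (560,130), short of the bar, whose middle is near (600,235). I'll finish the approach.

>>> carry_out(
  increments=[
    [0,[3,-16,0],0],
    [0,[3,-16,0],0],
    [0,[0,0,0],0],
    [0,[0,0,0],0],
  ],
)

```text
time: 3.5
tool_pos: [0.5266, 0.2171, 0.1627]
ee_rot: [-3.141, -0.002, -0.295]
wrist_force: [-0.3, 0.9, 0.6]
width: 0.094
finger_force: 0.0
```

```bash
python3 -c "
from h import *
go([.5236,.2203,.049],-.29)"
```

```text
t 3.5 pos [0.5266 0.2171 0.1627] rot [-3.1409e+00 -1.8000e-03 -2.9450e-01] w 0.094 F [-0.3   0.87  0.64] twist -0.26 d now-axes [ -4.   -2.1 113.7] d after-twist [ -3.7  -2.2 113.7]
```

>>> carry_out(
  increments=[
    [0,[-4,-2,20],0],
    [0,[0,0,20],0],
    [0,[0,0,20],0],
    [0,[0,0,20],0],
    [0,[0,0,20],0],
    [0,[0,0,13],0],
    [0,[0,0,0],0],
    [0,[0,0,0],0],
  ],
)

```text
time: 4.3
tool_pos: [0.5232, 0.2202, 0.0492]
ee_rot: [-3.141, -0.001, -0.295]
wrist_force: [0.7, -0.2, 0.5]
width: 0.0938
finger_force: 0.0
```

>>> carry_out(
  increments=[
    [150,[0,0,0],0],
    [150,[0,0,0],0],
    [150,[0,0,0],0],
    [150,[0,0,0],0],
  ],
)

```text
time: 4.7
tool_pos: [0.5231, 0.2206, 0.049]
ee_rot: [-3.141, -0.001, -0.294]
wrist_force: [-0.7, -0.4, 0.0]
width: 0.0653
finger_force: 0.0
```

Run:
```python
from h import *
go([.5236,.2203,.049],-.295)
a=snap('side','s2.png')
cv2.imwrite('pics/m3.png',cv2.resize(a[300:400,215:315],(500,500),interpolation=2))
```

```text
t 4.7 pos [0.5231 0.2206 0.049 ] rot [-3.1412e+00 -9.0000e-04 -2.9400e-01] w 0.0653 F [-0.74 -0.37  0.04] twist 0.05 d now-axes [ 0.6  0.1 -0. ] d after-twist [ 0.6  0.1 -0. ]
```

View pics/m3.png

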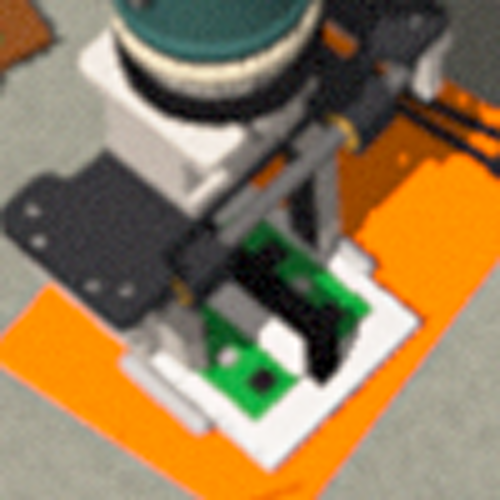

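The fingers straddle the bar: left finger at crop (180,330), right at (320,215), and the bar's middle near (245,290). I'll close now.

>>> carry_out(
  increments=[
    [255,[0,0,0],0],
    [255,[0,0,0],0],
    [255,[0,0,0],0],
    [255,[0,0,0],0],
    [255,[0,0,0],0],
    [255,[0,0,0],0],
    [255,[0,0,0],0],
    [255,[0,0,0],0],
  ],
)

```text
time: 5.55
tool_pos: [0.5227, 0.2203, 0.0484]
ee_rot: [3.141, -0.0, -0.294]
wrist_force: [-1.5, -0.5, 0.3]
width: 0.0116
finger_force: 30.0
```

>>> carry_out(
  increments=[
    [255,[0,0,0],0],
    [255,[0,0,0],0],
    [255,[0,0,0],0],
  ],
)

```text
time: 5.85
tool_pos: [0.5228, 0.2204, 0.0484]
ee_rot: [3.141, -0.0, -0.294]
wrist_force: [1.0, -0.3, -0.7]
width: 0.0117
finger_force: 30.0
```

>>> carry_out(
  increments=[
    [255,[0,0,-5],0],
    [255,[0,0,-15],0],
    [255,[0,0,-25],0],
    [255,[0,0,-30],0],
    [255,[0,0,-30],0],
    [255,[0,0,-30],0],
    [255,[0,0,-15],0],
    [255,[0,0,0],0],
  ],
)

```text
time: 6.65
tool_pos: [0.5242, 0.2209, 0.2021]
ee_rot: [-3.138, -0.006, -0.294]
wrist_force: [-0.5, -0.7, -3.0]
width: 0.0118
finger_force: 30.0
```

>>> carry_out(
  increments=[
    [255,[0,0,0],-4.1],
    [255,[0,0,0],-4.1],
    [255,[0,0,0],0],
    [255,[0,0,0],0],
  ],
)

```text
time: 7.05
tool_pos: [0.522, 0.2202, 0.1967]
ee_rot: [3.14, 0.003, -0.153]
wrist_force: [0.7, 0.6, -3.6]
width: 0.0118
finger_force: 30.0
```

```bash
python3 -c "
from h import *
go([.5016,-.1645,.200],-.151)"
```

```text
t 7.05 pos [0.522  0.2202 0.1967] rot [ 3.1402e+00  2.7000e-03 -1.5260e-01] w 0.0118 F [ 0.72  0.59 -3.63] twist -0.09 d now-axes [ 38.2 383.4  -2.9] d after-twist [ 37.7 383.4  -3.3]
```

>>> carry_out(
  increments=[
    [255,[1,10,0],0],
    [255,[2.5,25,0],0],
    [255,[2.5,25,0],0],
    [255,[2.5,25,0],0],
    [255,[2.5,25,0],0],
    [255,[2.5,25,0],0],
    [255,[2.5,25,0],0],
    [255,[2.5,25,0],0],
  ],
)

```text
time: 7.85
tool_pos: [0.5127, 0.0331, 0.1983]
ee_rot: [3.141, 0.0, -0.152]
wrist_force: [-0.1, 0.3, -3.7]
width: 0.0115
finger_force: 30.0
```

>>> carry_out(
  increments=[
    [255,[2.5,25,0],0],
    [255,[2.5,25,0],0],
    [255,[2.5,25,0],0],
    [255,[2.5,25,0],0],
    [255,[2.5,25,0],0],
    [255,[2.5,25,0],0],
    [255,[2.5,25,0],0],
    [255,[1.5,13,0],0],
  ],
)

```text
time: 8.65
tool_pos: [0.5029, -0.1562, 0.1982]
ee_rot: [3.141, 0.001, -0.154]
wrist_force: [0.1, 0.2, -2.6]
width: 0.0119
finger_force: 30.0
```

>>> carry_out(
  increments=[
    [255,[1,10,15],0],
    [255,[0,0,15],0],
    [255,[0,0,0],0],
    [255,[0,0,0],0],
    [255,[0,0,0],0],
  ],
)

```text
time: 9.15
tool_pos: [0.5035, -0.1632, 0.1687]
ee_rot: [-3.141, -0.0, -0.15]
wrist_force: [1.0, 0.5, -2.5]
width: 0.0115
finger_force: 30.0
```

Run:
```python
from h import *
go([.5016,-.1645,.165],-.151)
a=snap('side','s3.png');b=snap('top','t3.png')
cv2.imwrite('pics/m4.png',np.hstack([cv2.resize(b[180:280,310:410],(400,400)),cv2.resize(a[170:270,290:390],(400,400))]))
```

```text
t 9.15 pos [ 0.5035 -0.1632  0.1687] rot [-3.1415e+00 -4.0000e-04 -1.4970e-01] w 0.0115 F [ 0.96  0.52 -2.49] twist 0.07 d now-axes [-1.6  1.6  3.7] d after-twist [-1.6  1.6  3.7]
```

View pics/m4.png

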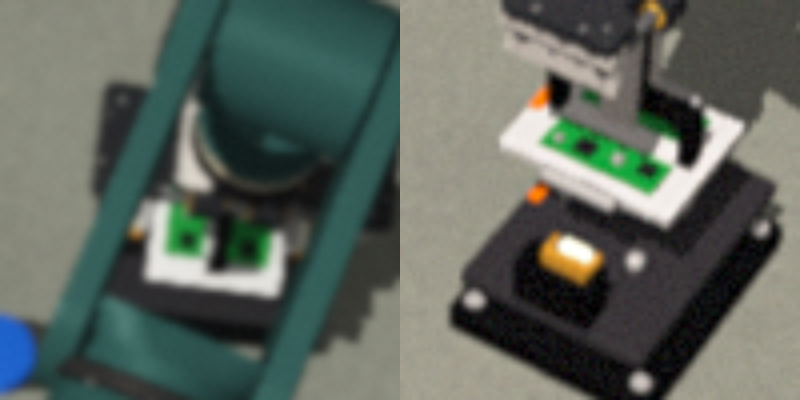

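The carrier is held level above the holder, nose to nose: plate mark at side crop (540,98), holder mark at (538,193). I'll measure the carrier's offset in the hand from its plate corners.

```bash
cat > e.py <<'E'
from m import *
def inter(a,b): x=np.cross(a,b); return x[:2]/x[2]
def corner(im,c,d1,d2,L=9):
    """sharpen a corner: c guess; d1,d2 neighbour corner guesses; fit sub-pixel brightness edges along both sides"""
    g=cv2.cvtColor(im,cv2.COLOR_BGR2GRAY).astype(np.float32); ls=[]
    for d in(d1,d2):
        u=(d-c);n=np.linalg.norm(u);u/=n;v=np.array([-u[1],u[0]]); pts=[]
        for s in np.linspace(.1*n,.6*n,14):
            ts=np.linspace(-3.5,3.5,57);q=(c+s*u)[None]+ts[:,None]*v
            pr=cv2.remap(g,q[:,0].astype(np.float32),q[:,1].astype(np.float32),cv2.INTER_LINEAR).ravel()
            k=np.abs(np.gradient(cv2.GaussianBlur(pr[:,None],(1,9),0).ravel()));w=k*(k>.5*k.max());pts.append(q.T@w/w.sum())
        vx,vy,x0,y0=cv2.fitLine(np.array(pts,np.float32),cv2.DIST_HUBER,0,.01,.01).ravel()
        ls.append(np.array([vy,-vx,-(vy*x0-vx*y0)]))
    return inter(*ls)
E
python3 - <<'E'
from e import *
f=lambda x,y,ox,oy:np.array([(x+.5)/4-.5+ox,(y+.5)/4-.5+oy])
s=cv2.imread('pics/s3.png')
np_,tp,tm=[f(x,y,290,170) for x,y in((103,145),(265,228),(347,125))]
c=corner(s,tp,np_,tm); print('side tail+y',tp,c)
bt,bm=[f(x,y,310,180) for x,y in((145,275),(285,295))]
for n,u,l in(('side',np_,(.056,.044)),('side',tp,(-.056,.044)),('side',c,(-.056,.044)),('side',tm,(-.056,-.044)),('top',bt,(-.056,.044)),('top',bm,(-.056,-.044))):
    p=onplane(n,u,.1687-.0444+.0155)[:2]-np.array([.5035,-.1632]); y=-.1497
    R=np.array([[np.cos(y),-np.sin(y)],[np.sin(y),np.cos(y)]])
    print(n,l,'offset in carrier axes mm',((R.T@p-np.array(l))*1000).round(1))
print(tri(c,bt))
E
```

```text
side tail+y [355.875 226.625] [356.5466  226.00693]
side (0.056, 0.044) offset in carrier axes mm [-4.2  3.8]
side (-0.056, 0.044) offset in carrier axes mm [-0.6  8.3]
side (-0.056, 0.044) offset in carrier axes mm [-0.9  5.9]
side (-0.056, -0.044) offset in carrier axes mm [-0.6  1.5]
top (-0.056, 0.044) offset in carrier axes mm [3.4 1.4]
top (-0.056, -0.044) offset in carrier axes mm [ 2.4 -3.5]
(array([ 0.45787365, -0.11098521,  0.1333802 ]), np.float64(0.002966575721075143))
```

Run:
```python
from e import *
y=-.1497;R=np.array([[np.cos(y),-np.sin(y)],[np.sin(y),np.cos(y)]]);o=np.array([.5035,-.1632])
zt=.1687-.0444+.0155
for n,fn in(('top','t3.png'),('side','s3.png')):
    g=cv2.cvtColor(cv2.imread('pics/'+fn),cv2.COLOR_BGR2GRAY).astype(np.float32)
    def prof(P0,dirn,z):
        # walk outward over the expected edge, return distance of every strong fall
        ts=np.arange(-.008,.012,.00025); q=np.array([proj(n,np.r_[o+R@(np.array(P0)+t*np.array(dirn)),z]) for t in ts],np.float32)
        p=cv2.remap(g,q[:,0],q[:,1],cv2.INTER_LINEAR).ravel(); return ts,p
    for lab,pts,d in(('tail',[(-.056,k) for k in(-.035,-.028,-.02,.02,.028,.035)],(-1,0)),('+y',[(k,.044) for k in(-.05,-.045,-.04,-.035,-.03,.03,.035,.04,.045,.05)],(0,1)),('-y',[(k,-.044) for k in(-.05,-.045,-.04,-.035,-.03)],(0,-1))):
        r=[]
        for P0 in pts:
            ts,p=prof(P0,d,zt); hi=p[:12].max(); lo=p.min(); i=np.argmax(p<(hi+lo)/2); r.append((round(ts[i]*1000,1),int(hi),int(lo)))
        print(n,lab,r)
```

```text
top tail [(np.float64(0.3), 225, 41), (np.float64(-0.5), 225, 41), (np.float64(-0.2), 226, 41), (np.float64(0.0), 229, 42), (np.float64(-0.5), 228, 44), (np.float64(-0.5), 230, 44)]
top +y [(np.float64(2.3), 229, 44), (np.float64(2.0), 231, 44), (np.float64(2.3), 230, 32), (np.float64(2.8), 223, 22), (np.float64(2.5), 219, 51), (np.float64(-6.2), 79, 37), (np.float64(-6.7), 83, 41), (np.float64(-6.5), 79, 38), (np.float64(-6.7), 74, 42), (np.float64(-6.5), 78, 45)]
top -y [(np.float64(-0.5), 221, 40), (np.float64(0.3), 225, 37), (np.float64(0.8), 224, 36), (np.float64(0.5), 220, 30), (np.float64(0.3), 210, 34)]
side tail [(np.float64(0.0), 238, 132), (np.float64(0.0), 237, 128), (np.float64(0.0), 239, 120), (np.float64(1.0), 240, 25), (np.float64(1.3), 240, 26), (np.float64(1.0), 240, 26)]
side +y [(np.float64(7.0), 241, 36), (np.float64(7.5), 239, 45), (np.float64(7.5), 237, 41), (np.float64(7.8), 230, 41), (np.float64(7.5), 234, 54), (np.float64(-8.0), 230, 152), (np.float64(5.0), 232, 152), (np.float64(4.5), 238, 149), (np.float64(5.0), 237, 150), (np.float64(5.8), 238, 147)]Traceback (most recent call last):
  File "<stdin>", line 13, in <module>
  File "<stdin>", line 8, in prof
  File "h.py", line 19, in proj
    c=robot.get_calibration(name); f=240/np.tan(np.radians(c['vfov'])/2)
ValueError: time passes only in moves, steps and waits
```

>>> carry_out(
  increments=[
    [255,[-1.7,1.9,8],0],
    [255,[0,0,8],0],
    [255,[0,0,8],0],
    [255,[0,0,6],0],
    [255,[0,0,4],0],
    [255,[0,0,0],0],
    [255,[0,0,0],0],
  ],
)

```text
time: 9.95
tool_pos: [0.5013, -0.1657, 0.1345]
ee_rot: [3.141, -0.0, -0.151]
wrist_force: [-0.6, -0.1, -2.9]
width: 0.0116
finger_force: 30.0
```

Run:
```python
from h import *
go([.5015,-.1648,.112],-.151)
a=snap('side','s4.png')
cv2.imwrite('pics/m5.png',cv2.resize(a[170:270,290:390],(600,600),interpolation=2))
for _ in range(3): print(robot.get_obs()['wrist_force'].round(2))
```

```text
t 9.95 pos [ 0.5013 -0.1657  0.1345] rot [ 3.1415e+00 -1.0000e-04 -1.5110e-01] w 0.0116 F [-0.56 -0.14 -2.85] twist -0.0 d now-axes [ 0.  -0.9 22.5] d after-twist [ 0.  -0.9 22.5]
[-0.54  0.66 -3.99]
[-0.54  0.66 -3.99]
[-0.54  0.66 -3.99]
```

View pics/m5.png

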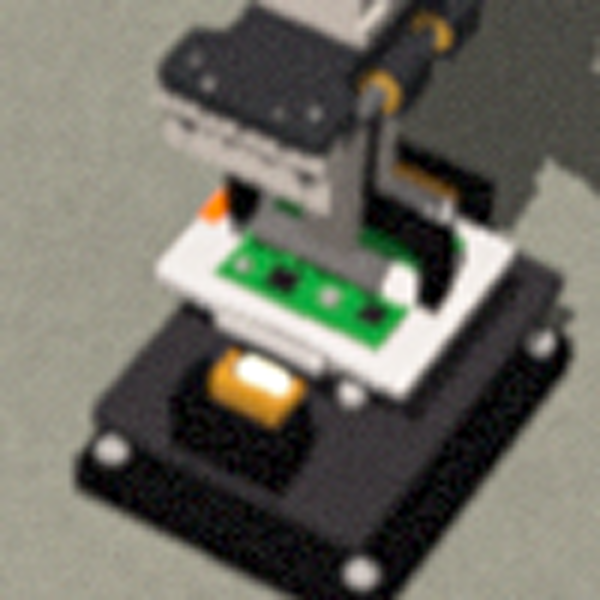

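The carrier is level, with its +y rail at (270,340) right beside and above the +y roller at (257,385). I'll descend slowly, watching the force.

>>> carry_out(
  increments=[
    [255,[0,-0.9,1],0],
    [255,[0,0,1],0],
    [255,[0,0,1],0],
    [255,[0,0,1],0],
    [255,[0,0,0],0],
  ],
)

```text
time: 10.5
tool_pos: [0.5012, -0.1646, 0.1303]
ee_rot: [-3.142, 0.0, -0.151]
wrist_force: [0.2, 0.1, -3.1]
width: 0.0114
finger_force: 30.0
```

>>> carry_out(
  increments=[
    [255,[0,0,1],0],
    [255,[0,0,1],0],
    [255,[0,0,0],0],
  ],
)

```text
time: 10.8
tool_pos: [0.5013, -0.1647, 0.1283]
ee_rot: [-3.142, 0.0, -0.151]
wrist_force: [0.8, 0.2, -2.8]
width: 0.0121
finger_force: 30.0
```

>>> carry_out(
  increments=[
    [255,[0,0,1],0],
    [255,[0,0,1],0],
    [255,[0,0,0],0],
  ],
)

```text
time: 11.1
tool_pos: [0.5015, -0.1655, 0.1274]
ee_rot: [3.14, -0.001, -0.151]
wrist_force: [-0.9, -2.2, 1.4]
width: 0.0117
finger_force: 30.0
```

>>> carry_out(
  increments=[
    [255,[0,0.7,0],0],
    [255,[0,0,0],0],
  ],
)

```text
time: 11.3
tool_pos: [0.5014, -0.166, 0.1271]
ee_rot: [3.14, -0.001, -0.151]
wrist_force: [-1.1, -2.4, 1.6]
width: 0.012
finger_force: 30.0
```

>>> carry_out(
  increments=[
    [255,[0,0,1],0],
    [255,[0,0,0],0],
  ],
)

```text
time: 11.5
tool_pos: [0.5015, -0.1667, 0.1265]
ee_rot: [3.139, -0.001, -0.151]
wrist_force: [-2.8, -3.4, 3.9]
width: 0.0119
finger_force: 30.0
```

>>> carry_out(
  increments=[
    [255,[0,0,1],0],
    [255,[0,0,0],0],
  ],
)

```text
time: 11.7
tool_pos: [0.5016, -0.1667, 0.1263]
ee_rot: [3.139, -0.002, -0.151]
wrist_force: [-3.5, -4.3, 6.6]
width: 0.0117
finger_force: 30.0
```

>>> carry_out(
  increments=[
    [255,[0,1,0],0],
    [255,[0,0,0],0],
  ],
)

```text
time: 11.9
tool_pos: [0.5016, -0.1669, 0.1263]
ee_rot: [3.14, -0.002, -0.151]
wrist_force: [-3.8, -2.0, 7.9]
width: 0.0114
finger_force: 30.0
```

Run:
```python
from h import *
o=robot.get_obs();print(o['wrist_force'],o['wrist_torque'],o['tool_pos'],o['ee_rot'])
from m import *
a=snap('side','s5.png')
c=cv2.resize(a[190:260,300:380],(800,600)[0:2] if 0 else (640,560),interpolation=2);cv2.imwrite('pics/m6.png',c)
```

```text
[-3.78367888 -1.99507963  7.93084938] [-0.3079676   0.67013601  0.04152797] [ 0.50156266 -0.16689791  0.12631084] [ 3.14047133e+00 -2.07882194e-03 -1.51136322e-01]
```

View pics/m6.png

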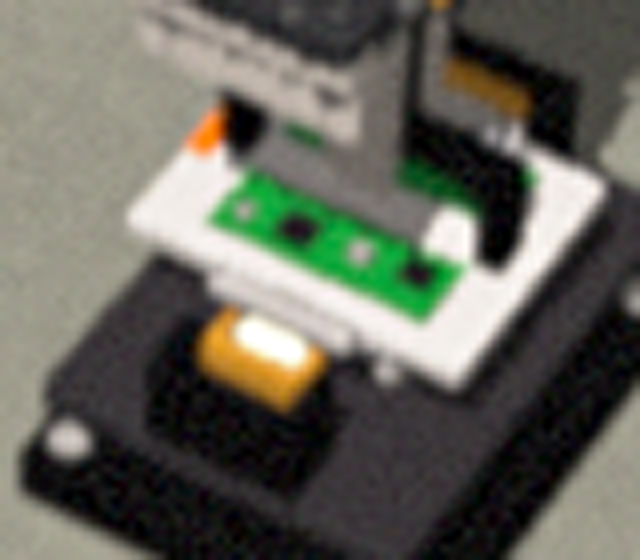

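The +y rail is at crop (285,310), resting on the +y roller at (260,335), and the nose mark is still at the correct end. Side force is shrinking, so I'll keep going in small steps.

>>> carry_out(
  increments=[
    [255,[0,0.4,0.8],0],
    [255,[0,0,0],0],
  ],
)

```text
time: 12.15
tool_pos: [0.5016, -0.1669, 0.1262]
ee_rot: [3.141, -0.003, -0.151]
wrist_force: [-3.7, -0.9, 9.3]
width: 0.0118
finger_force: 30.0
```

>>> carry_out(
  increments=[
    [255,[0,0,0.8],0],
    [255,[0,0,0],0],
  ],
)

```text
time: 12.35
tool_pos: [0.5017, -0.1669, 0.126]
ee_rot: [3.141, -0.003, -0.151]
wrist_force: [-5.1, -0.1, 11.7]
width: 0.0114
finger_force: 30.0
```

>>> carry_out(
  increments=[
    [255,[0,0,0.8],0],
    [255,[0,0,0],0],
  ],
)

```text
time: 12.55
tool_pos: [0.5017, -0.1669, 0.1255]
ee_rot: [3.141, -0.003, -0.151]
wrist_force: [-4.9, -0.1, 13.2]
width: 0.0118
finger_force: 30.0
```

>>> carry_out(
  increments=[
    [255,[0,0,0.8],0],
    [255,[0,0,0],0],
  ],
)

```text
time: 12.75
tool_pos: [0.5017, -0.167, 0.1249]
ee_rot: [3.141, -0.003, -0.151]
wrist_force: [-4.6, -0.1, 13.2]
width: 0.0116
finger_force: 30.0
```

>>> carry_out(
  increments=[
    [255,[0,0,0.8],0],
    [255,[0,0,0],0],
  ],
)

```text
time: 12.95
tool_pos: [0.5018, -0.1669, 0.124]
ee_rot: [3.141, -0.003, -0.151]
wrist_force: [-5.1, -0.3, 12.9]
width: 0.0115
finger_force: 30.0
```

>>> carry_out(
  increments=[
    [255,[0,0,0.8],0],
    [255,[0,0,0],0],
  ],
)

```text
time: 13.15
tool_pos: [0.5017, -0.1669, 0.1228]
ee_rot: [3.141, -0.003, -0.151]
wrist_force: [-4.5, -0.7, 11.4]
width: 0.0118
finger_force: 30.0
```

>>> carry_out(
  increments=[
    [255,[0,0,0.6],0],
    [255,[0,0,0],0],
  ],
)

```text
time: 13.35
tool_pos: [0.5016, -0.1668, 0.1215]
ee_rot: [3.141, -0.002, -0.151]
wrist_force: [-3.0, -0.0, 7.9]
width: 0.0116
finger_force: 30.0
```

>>> carry_out(
  increments=[
    [255,[0,0,0.6],0],
    [255,[0,0,0],0],
  ],
)

```text
time: 13.55
tool_pos: [0.5014, -0.1667, 0.1197]
ee_rot: [3.141, -0.002, -0.151]
wrist_force: [-2.3, -1.7, 3.7]
width: 0.0121
finger_force: 30.0
```

>>> carry_out(
  increments=[
    [255,[0,0,0.6],0],
    [255,[0,0,0],0],
  ],
)

```text
time: 13.75
tool_pos: [0.5012, -0.1665, 0.1167]
ee_rot: [-3.141, -0.0, -0.151]
wrist_force: [1.8, -1.9, -5.7]
width: 0.0114
finger_force: 30.0
```

>>> carry_out(
  increments=[
    [255,[0,0,0.5],0],
    [255,[0,0,0],0],
  ],
)

```text
time: 13.95
tool_pos: [0.501, -0.1664, 0.1149]
ee_rot: [-3.14, 0.001, -0.151]
wrist_force: [4.9, -2.5, -11.2]
width: 0.012
finger_force: 30.0
```

>>> carry_out(
  increments=[
    [255,[0,0,0.4],0],
    [255,[0,0,0],0],
  ],
)

```text
time: 14.15
tool_pos: [0.5009, -0.1664, 0.1149]
ee_rot: [-3.141, 0.001, -0.151]
wrist_force: [5.4, -2.9, -12.8]
width: 0.0116
finger_force: 30.0
```

>>> carry_out(
  increments=[
    [255,[0,0,0.4],0],
    [255,[0,0,0],0],
  ],
)

```text
time: 14.35
tool_pos: [0.5009, -0.1665, 0.1149]
ee_rot: [-3.141, 0.001, -0.151]
wrist_force: [5.3, -2.8, -13.9]
width: 0.0114
finger_force: 30.0
```

>>> carry_out(
  increments=[
    [255,[0,0,0.4],0],
    [255,[0,0,0],0],
  ],
)

```text
time: 14.55
tool_pos: [0.5009, -0.1665, 0.1149]
ee_rot: [-3.141, 0.001, -0.151]
wrist_force: [4.7, -1.7, -14.0]
width: 0.0116
finger_force: 30.0
```

>>> carry_out(
  increments=[
    [255,[0,0,0.4],0],
    [255,[0,0,0],0],
  ],
)

```text
time: 14.75
tool_pos: [0.5009, -0.1665, 0.1149]
ee_rot: [-3.141, 0.001, -0.151]
wrist_force: [5.9, -1.5, -13.4]
width: 0.0119
finger_force: 30.0
```

Z has stalled at 0.1149 with +x force, while the first touch puts home near 0.112. The grooves are probably riding on the balls' flanks, so I'll nudge toward +x, the way the force points.

>>> carry_out(
  increments=[
    [255,[0.7,0,0],0],
    [255,[0,0,0],0],
  ],
)

```text
time: 14.95
tool_pos: [0.5011, -0.1666, 0.1149]
ee_rot: [-3.141, 0.002, -0.151]
wrist_force: [3.8, -1.2, -13.3]
width: 0.0114
finger_force: 30.0
```

>>> carry_out(
  increments=[
    [255,[0.7,0,0],0],
    [255,[0,0,0],0],
  ],
)

```text
time: 15.15
tool_pos: [0.5013, -0.1666, 0.1149]
ee_rot: [-3.141, 0.003, -0.151]
wrist_force: [1.3, -0.2, -14.9]
width: 0.0117
finger_force: 30.0
```

Run:
```python
from e import *
o=robot.get_obs();print(o['wrist_force'],o['wrist_torque'],o['tool_pos'],o['ee_rot'])
a=snap('side','s6.png')
cv2.imwrite('pics/m7.png',cv2.resize(a[190:260,300:380],(640,560),interpolation=2))
```

```text
[  1.27938873  -0.17431695 -14.91360332] [-0.22321621 -0.24047434  0.04125116] [ 0.50132466 -0.16660401  0.1149349 ] [-3.14102072  0.00322227 -0.15102206]
```

View pics/m7.png

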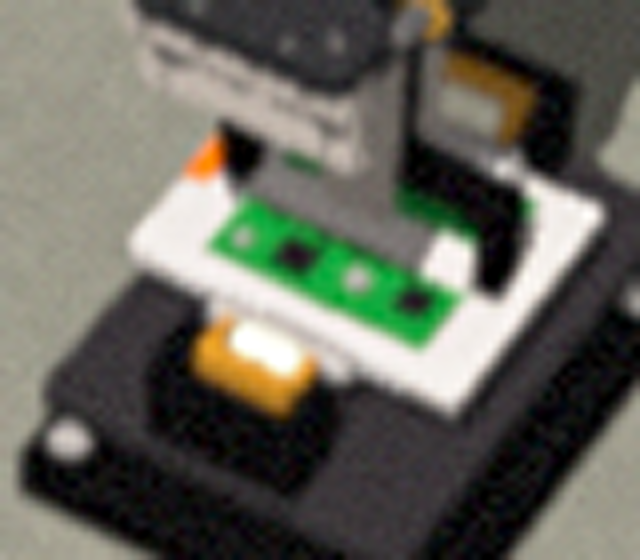

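The picture shows the carrier lowered between both rollers, level, with the tail +y corner at crop (453,412). I'll check numerically how far it really moved between frames, to separate a slip in the grip from a misalignment.

Run:
```python
from e import *
t=snap('top','t6.png')
I={k:cv2.cvtColor(cv2.imread(f'pics/{k}.png'),cv2.COLOR_BGR2GRAY).astype(np.float32) for k in('s4','s5','s6')}
pos={'s4':(.5013,-.1657,.1345),'s5':(.5016,-.1669,.1263),'s6':(.5013,-.1666,.1149)}
def pc(a,b,x,y,w,h):
    # ECC translation, initial shift by prediction
    W=np.eye(2,3,dtype=np.float32); p=pred(a,b); W[:,2]=p
    T=I[a][y:y+h,x:x+w]; M=W.copy(); M[:,2]+=(x,y)
    cc,M=cv2.findTransformECC(T,I[b],M,cv2.MOTION_TRANSLATION,(3,200,1e-6),None,3); return cc,M[:,2]-(x,y)
L=np.array([-.03,.03,-.029])
def pred(a,b): return proj('side',np.array(pos[b])+L)-proj('side',np.array(pos[a])+L)
for a,b in(('s4','s5'),('s4','s6'),('s5','s6')):
    for r in((334,215,28,16),):
        q=proj('side',np.array(pos[a])+[-.02,.025,-.029]); x,y=(q-[14,9]).astype(int); 
        print(a,b,'pred',pred(a,b).round(2),'meas',pc(a,b,x,y,30,16))
print('1mm',[(proj('side',np.array(pos['s6'])+L+d)-proj('side',np.array(pos['s6'])+L)).round(2).tolist() for d in np.eye(3)*.001])
```

```text
s4 s5 pred [-0.17  2.  ] meas (0.9921356851012686, array([-0.21398926,  1.91969299]))
s4 s6 pred [-0.43  5.41] meas (0.9924252493967805, array([-0.48773193,  5.26998901]))
s5 s6 pred [-0.26  3.42] meas (0.9939248228626136, array([-0.42767334,  3.25840759]))
1mm [[-0.4, -0.14], [-0.16, 0.29], [0.03, -0.29]]
```

>>> carry_out(
  increments=[
    [255,[0,0,0.5],0],
    [255,[0,0,0],0],
  ],
)

```text
time: 15.45
tool_pos: [0.5015, -0.1667, 0.115]
ee_rot: [-3.141, 0.002, -0.151]
wrist_force: [-0.6, -0.4, -13.8]
width: 0.0121
finger_force: 30.0
```

>>> carry_out(
  increments=[
    [255,[0,0,0.5],0],
    [255,[0,0,0],0],
  ],
)

```text
time: 15.65
tool_pos: [0.5016, -0.1668, 0.1148]
ee_rot: [-3.142, 0.002, -0.151]
wrist_force: [-3.1, 0.2, -11.8]
width: 0.0115
finger_force: 30.0
```

>>> carry_out(
  increments=[
    [255,[0,0,0.5],0],
    [255,[0,0,0],0],
  ],
)

```text
time: 15.85
tool_pos: [0.5017, -0.1668, 0.1139]
ee_rot: [-3.141, 0.002, -0.151]
wrist_force: [-4.0, -0.5, -12.1]
width: 0.012
finger_force: 30.0
```

>>> carry_out(
  increments=[
    [255,[-0.5,0,0.5],0],
    [255,[0,0,0],0],
  ],
)

```text
time: 16.05
tool_pos: [0.5016, -0.1668, 0.1131]
ee_rot: [-3.141, 0.001, -0.151]
wrist_force: [-2.2, -0.2, -14.7]
width: 0.0117
finger_force: 30.0
```

>>> carry_out(
  increments=[
    [255,[0,0,0.5],0],
    [255,[0,0,0],0],
  ],
)

```text
time: 16.25
tool_pos: [0.5016, -0.1668, 0.1125]
ee_rot: [-3.141, 0.001, -0.151]
wrist_force: [-3.0, 0.6, -16.1]
width: 0.0117
finger_force: 30.0
```

>>> carry_out(
  increments=[
    [255,[0,0,0.4],0],
    [255,[0,0,0],0],
  ],
)

```text
time: 16.45
tool_pos: [0.5016, -0.1668, 0.1124]
ee_rot: [-3.141, 0.001, -0.151]
wrist_force: [-2.2, 0.4, -16.2]
width: 0.0115
finger_force: 30.0
```

>>> carry_out(
  increments=[
    [255,[0,0,0.5],0],
    [255,[0,0,0],0],
  ],
)

```text
time: 16.65
tool_pos: [0.5016, -0.1668, 0.1121]
ee_rot: [-3.142, 0.001, -0.151]
wrist_force: [-3.4, 0.1, -16.5]
width: 0.0117
finger_force: 30.0
```

>>> carry_out(
  increments=[
    [255,[0,0,0.5],0],
    [255,[0,0,0],0],
  ],
)

```text
time: 16.85
tool_pos: [0.5017, -0.1669, 0.112]
ee_rot: [3.141, 0.0, -0.151]
wrist_force: [-3.2, -0.5, -14.2]
width: 0.0114
finger_force: 30.0
```

>>> carry_out(
  increments=[
    [255,[0,0,0.5],0],
    [255,[0,0,0],0],
  ],
)

```text
time: 17.05
tool_pos: [0.5017, -0.167, 0.112]
ee_rot: [3.141, 0.0, -0.151]
wrist_force: [-5.3, 0.2, -12.2]
width: 0.0116
finger_force: 30.0
```

>>> carry_out(
  increments=[
    [255,[-0.8,0,0],0],
    [255,[0,0,0],0],
  ],
)

```text
time: 17.25
tool_pos: [0.5016, -0.1669, 0.1119]
ee_rot: [3.141, -0.002, -0.151]
wrist_force: [-2.7, 0.3, -12.9]
width: 0.0116
finger_force: 30.0
```

>>> carry_out(
  increments=[
    [255,[-0.5,0,0.5],0],
    [255,[0,0,0],0],
  ],
)

```text
time: 17.45
tool_pos: [0.5016, -0.167, 0.1119]
ee_rot: [3.141, -0.003, -0.151]
wrist_force: [-1.8, 0.4, -9.2]
width: 0.012
finger_force: 30.0
```

>>> carry_out(
  increments=[
    [255,[0,0,0.5],0],
    [255,[0,0,0],0],
  ],
)

```text
time: 17.65
tool_pos: [0.5016, -0.167, 0.1118]
ee_rot: [3.141, -0.003, -0.151]
wrist_force: [-2.3, 0.5, -6.6]
width: 0.0116
finger_force: 30.0
```

>>> carry_out(
  increments=[
    [255,[-0.3,0,0.6],0],
    [255,[0,0,0],0],
  ],
)

```text
time: 17.85
tool_pos: [0.5016, -0.167, 0.1117]
ee_rot: [3.141, -0.004, -0.151]
wrist_force: [-1.2, 1.8, -0.3]
width: 0.0118
finger_force: 30.0
```

>>> carry_out(
  increments=[
    [255,[-0.3,0,0.6],0],
    [255,[0,0,0],0],
  ],
)

```text
time: 18.05
tool_pos: [0.5015, -0.1671, 0.1116]
ee_rot: [3.141, -0.005, -0.151]
wrist_force: [-1.9, 2.7, 5.3]
width: 0.0117
finger_force: 30.0
```

>>> carry_out(
  increments=[
    [255,[-0.3,0,0.6],0],
    [255,[0,0,0],0],
  ],
)

```text
time: 18.25
tool_pos: [0.5015, -0.1671, 0.1115]
ee_rot: [3.141, -0.006, -0.151]
wrist_force: [-3.0, 1.2, 6.7]
width: 0.0116
finger_force: 30.0
```

Run:
```python
from e import *
o=robot.get_obs();print(o['wrist_force'].round(2),o['wrist_torque'].round(2),o['tool_pos'].round(4),o['ee_rot'].round(4))
snap('side','s7.png')
I={k:cv2.cvtColor(cv2.imread(f'pics/{k}.png'),cv2.COLOR_BGR2GRAY).astype(np.float32) for k in('s4','s7')}
a=np.array((.5013,-.1657,.1345)); b=o['tool_pos']; L=np.array([-.02,.025,-.029])
p=proj('side',b+L)-proj('side',a+L); x,y=(proj('side',a+L)-[14,9]).astype(int)
M=np.eye(2,3,dtype=np.float32);M[:,2]=p+(x,y)
cc,M=cv2.findTransformECC(I['s4'][y:y+16,x:x+30],I['s7'],M,cv2.MOTION_TRANSLATION,(3,200,1e-6),None,3);print('pred',p.round(2),'meas',(M[:,2]-(x,y)).round(2),cc)
```

```text
[-3.03  1.24  6.68] [0.44 0.56 0.13] [ 0.5015 -0.1671  0.1115] [ 3.1406 -0.0056 -0.1509]
pred [-0.49  6.23] meas [-0.53  6.08] 0.9889801353733095
```

>>> carry_out(
  increments=[
    [255,[0,0,-0.8],0],
    [255,[0,0,0],0],
    [255,[0,0,0],0],
  ],
)

```text
time: 18.6
tool_pos: [0.5015, -0.1671, 0.1115]
ee_rot: [3.141, -0.005, -0.151]
wrist_force: [-0.3, 2.2, 7.0]
width: 0.0114
finger_force: 30.0
```

```bash
python3 -c "
from h import *
o=robot.get_obs();print(o['wrist_force'].round(2),o['wrist_torque'].round(2),o['tool_pos'].round(4),o['ee_rot'].round(4))"
```

```text
[-0.3   2.19  6.99] [0.34 0.32 0.04] [ 0.5015 -0.1671  0.1115] [ 3.1407 -0.0051 -0.151 ]
```

>>> carry_out(
  increments=[
    [255,[0,0,-0.8],0],
    [255,[0,0,-0.8],0],
    [255,[0,0,0],0],
  ],
)

```text
time: 18.9
tool_pos: [0.5013, -0.167, 0.1115]
ee_rot: [3.141, -0.004, -0.151]
wrist_force: [3.8, -0.2, 0.5]
width: 0.0117
finger_force: 30.0
```

Contact is firm at z = 0.1115 and the net wrist force is near zero, so I'll let go.

>>> carry_out(
  increments=[
    [200,[0,0,0],0],
    [150,[0,0,0],0],
    [100,[0,0,0],0],
    [100,[0,0,0],0],
    [100,[0,0,0],0],
  ],
)

```text
time: 19.4
tool_pos: [0.4994, -0.1666, 0.1107]
ee_rot: [-3.142, 0.001, -0.151]
wrist_force: [-0.5, -0.9, -0.4]
width: 0.0483
finger_force: 0.0
```

```bash
cat > chk.py <<'E'
from e import *
import sys
o=robot.get_obs();print(o['wrist_force'].round(2),o['tool_pos'].round(4),o['ee_rot'].round(4),o['width'])
k=sys.argv[1]; snap('side',k+'.png'); snap('top','t'+k+'.png')
I={q:cv2.cvtColor(cv2.imread(f'pics/{q}.png'),cv2.COLOR_BGR2GRAY).astype(np.float32) for q in('s7',k)}
a=np.array((.5015,-.1671,.1115))
for L in([-.02,.025,-.029],[-.035,.03,-.029],[.015,.025,-.029]):
    x,y=(proj('side',a+L)-[8,6]).astype(int); M=np.eye(2,3,dtype=np.float32);M[:,2]=(x,y)
    try:
        cc,M=cv2.findTransformECC(I['s7'][y:y+12,x:x+16],I[k],M,cv2.MOTION_TRANSLATION,(3,200,1e-6),None,3);print(L,(M[:,2]-(x,y)).round(2),round(cc,3))
    except cv2.error as e: print(L,'no match')
E
python3 chk.py s8
```

```text
[-0.49 -0.85 -0.44] [ 0.4994 -0.1666  0.1107] [-3.1416e+00  8.0000e-04 -1.5120e-01] 0.04831240801891807
[-0.02, 0.025, -0.029] [ 0.03 -0.02] 0.967
[-0.035, 0.03, -0.029] [-0.08 -0.13] 0.995
[0.015, 0.025, -0.029] [-0.7   0.19] 0.891
```

>>> carry_out(
  increments=[
    [100,[0,0,-5],0],
    [100,[0,0,-15],0],
    [100,[0,0,-25],0],
    [100,[0,0,-30],0],
    [100,[0,0,-30],0],
    [100,[0,0,-30],0],
    [100,[0,0,0],0],
  ],
)

```text
time: 20.2
tool_pos: [0.502, -0.1676, 0.2531]
ee_rot: [3.138, -0.012, -0.151]
wrist_force: [0.8, -0.3, 0.8]
width: 0.0571
finger_force: 0.0
```

>>> carry_out(
  increments=[
    [0,[-20,30,0],0],
    [0,[-20,40,0],0],
    [0,[-20,40,0],0],
    [0,[-20,40,0],0],
    [0,[-20,40,0],0],
    [0,[-20,40,0],0],
    [0,[0,0,0],0],
  ],
)

```text
time: 20.9
tool_pos: [0.3432, -0.3794, 0.2451]
ee_rot: [3.141, 0.002, -0.158]
wrist_force: [-0.2, 0.6, -0.1]
width: 0.0937
finger_force: 0.0
```

```bash
python3 chk.py s9
python3 - <<'E'
from e import *
L=np.array([[.056,.044],[.056,-.044],[-.056,-.044],[-.056,.044]])
y=-.151;R=np.array([[np.cos(y),-np.sin(y)],[np.sin(y),np.cos(y)]]);o=np.array([.5015,-.1668])
Q={}
for n,fn in(('top','ts9.png'),('side','s9.png')):
    im=cv2.imread('pics/'+fn); c=[proj(n,np.r_[o+R@l,.0671+.0155]) for l in L]
    hsv=cv2.cvtColor(im,cv2.COLOR_BGR2HSV); m=((hsv[...,1]<60)&(hsv[...,2]>150)).astype(np.uint8)
    r=m.copy()*0; cv2.fillPoly(r,[np.int32(c)],1); r=cv2.dilate(r,np.ones((7,7)))
    cnt=cv2.convexHull(np.argwhere((m&r)>0)[:,::-1].astype(np.int32)); print(n,'pred',np.round(c,1).tolist())
    k=[corner(im,c[i],c[(i-1)%4],c[(i+1)%4]) for i in range(4)]; Q[n]=k
    print(np.round(k,1).tolist()); print(*fit([onplane(n,u,.0826) for u in k],L))
for a,b in zip(Q['side'],Q['top']): print(tri(a,b)[0].round(4),tri(a,b)[1].round(4))
E
```

```text
[-0.22  0.59 -0.06] [ 0.3432 -0.3794  0.2451] [ 3.1407e+00  2.2000e-03 -1.5840e-01] 0.09370932461658775
[-0.02, 0.025, -0.029] [-0.07  0.59] 0.854
[-0.035, 0.03, -0.029] [-0.13  0.05] 0.99
[0.015, 0.025, -0.029] [-0.51  0.65] 0.87
top pred [[351.3, 214.4], [382.6, 218.5], [378.2, 258.0], [346.3, 253.8]]
[[350.6000061035156, 212.5], [383.29998779296875, 217.89999389648438], [378.8999938964844, 258.29998779296875], [345.5, 253.89999389648438]]
[ 0.503  -0.1667] -0.1555 [[3.8, 2.0], [0.5, -1.7], [-2.3, -2.3], [-2.0, 2.1]]
side pred [[315.7, 220.3], [335.1, 198.0], [375.4, 216.6], [357.1, 240.2]]
[[311.5, 223.0], [332.3999938964844, 197.89999389648438], [376.29998779296875, 216.3000030517578], [355.70001220703125, 242.89999389648438]]
[ 0.504  -0.1614] -0.1236 [[4.1, 4.8], [2.1, -4.3], [-5.0, -5.5], [-1.3, 5.0]]
[ 0.573  -0.1308  0.0695] 0.0017
[ 0.5556 -0.221   0.0774] 0.0048
[ 0.4384 -0.2039  0.0824] 0.0005
[ 0.4543 -0.1129  0.074 ] 0.0009
```

```bash
python3 -c "
from bench import robot
print(robot.close_job())"
```

```text
the job is handed in; nothing more can be done
None
```

I fitted the carrier on the black holder nose to nose, held it all the way down past both rollers until the balls stopped it, let go, backed the arm clear and handed the job in at about 21 s. Full seating on all three balls is judged from force and height (a firm stop at the expected height), because the final camera fit was only good to a few millimetres.

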